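# Heft the grit tins and sort full from empty

### The job

The four closed grit tins on the carving bench look alike, but some are full and some are empty: lift each one to feel its weight, then stand every full tin in the steel tray and every empty one in the yellow tray, one tin to a bay. Keep the tins upright, set each one down gently, without dropping it, so that it stands flat on the tray's floor, and leave everything else on the bench where it is.

Things in the scene. Friction and masses are not known exactly. Their poses are not given: they have to be found in the camera images.
- tin_1_mid (a point): centre (half-way up) of one of four grit tins, identical outside: aluminium box with black press-on lid and an orange band, 100 mm along its own x, 58 mm along its own y, 80 mm tall, standing upright on the bench at the start, yaw anything. Sealed: its look and its name do not tell whether it is full (0.5 to 0.75 kg) or empty (0.09 to 0.14 kg); only its weight when lifted does, and which tin stands where is shuffled each time
- tin_2_mid (a point): centre of another grit tin, as tin_1_mid
- tin_3_mid (a point): centre of another grit tin, as tin_1_mid
- tin_4_mid (a point): centre of another grit tin, as tin_1_mid
- steel_tray: stainless steel divided tray for the FULL tins; fixed, does not move: 205 mm along its x, 140 mm along its y, walls 28 mm high and 5 mm thick, floor 4 mm above the bench. A 24 mm high divider at x = 0 parts it into two bays, each 95 mm (x) by 130 mm (y) inside, centred at x = -50 and +50 mm; a bay takes one tin with the tin's long side along the tray's y, either way round. Origin: centre of its underside, on the bench; z up
- yellow_tray: yellow plastic divided tray for the EMPTY tins; shape, size and axes as steel_tray (the two trays may stand on either side)
- handpiece: bystander: black and steel micromotor handpiece lying along x, 160 mm long, on a purple rest 80 x 40 mm, 62 mm high over all, loose, among the tins; origin on the bench under the rest's centre
- bur_block: bystander: red bur block stuck with burs, 120 mm (x) by 55 mm (y), 54 mm high, loose; origin centre of its underside
- oil_bottle: bystander: amber bottle with black cap, 60 mm across, 170 mm tall, loose, easily knocked over; origin centre of its underside. It and the bur block may stand on either side
- bangle: bystander: jade bangle lying flat, 76 mm across, 12 mm high, loose; origin centre of its underside
- caliper: bystander: digital caliper lying flat, 200 mm along its own y (which runs away from the robot), 13 mm high, loose, jaws to its own +x; origin under its beam's centre
- brush: bystander: wooden bristle brush lying along x, 160 mm long, 25 mm high, loose; origin on the bench near its middle
- jade_rough: bystander: green rough jade block 90 x 62 mm, 45 mm high, loose; origin centre of its underside
- water_tray_front (a point): middle of the front edge of the fixed carver's water tray at the back of the bench, at plate height: a steel pan that reaches from here 222 mm along its x (away from the robot), 332 mm wide along y, perforated plate 60 mm above the bench; a blue segmented coolant hose rises from it at x +166, y +90 mm to 180 mm above the bench and bends over to a nozzle at x +94, y +30 mm whose tip is 137 mm above the bench

How it is judged (in metres and radians):
At the end, for the whole second after the job is handed in: Every full tin stands in the steel tray and every empty one in the yellow tray (a tin that weighs more than 3 N on the tray counts as full), one to a bay, upright (within 0.08 rad), flat on the tray's floor (height within about 7 mm), released and at rest (((x of tin_1_mid in the frame of steel_tray between -0.08 and 0.08 m and y of tin_1_mid in the frame of steel_tray between -0.035 and 0.035 m and z of tin_1_mid in the frame of steel_tray between 0.036 and 0.05 m and angle between tin_1_mid's own z axis and vertical below 0.08 rad and linear speed of tin_1 below 0.02 m/s and contact force between tin_1 and steel_tray above 3 N) or (x of tin_1_mid in the frame of yellow_tray between -0.08 and 0.08 m and y of tin_1_mid in the frame of yellow_tray between -0.035 and 0.035 m and z of tin_1_mid in the frame of yellow_tray between 0.036 and 0.05 m and angle between tin_1_mid's own z axis and vertical below 0.08 rad and linear speed of tin_1 below 0.02 m/s and contact force between tin_1 and yellow_tray below 3 N)) and ((x of tin_2_mid in the frame of steel_tray between -0.08 and 0.08 m and y of tin_2_mid in the frame of steel_tray between -0.035 and 0.035 m and z of tin_2_mid in the frame of steel_tray between 0.036 and 0.05 m and angle between tin_2_mid's own z axis and vertical below 0.08 rad and linear speed of tin_2 below 0.02 m/s and contact force between tin_2 and steel_tray above 3 N) or (x of tin_2_mid in the frame of yellow_tray between -0.08 and 0.08 m and y of tin_2_mid in the frame of yellow_tray between -0.035 and 0.035 m and z of tin_2_mid in the frame of yellow_tray between 0.036 and 0.05 m and angle between tin_2_mid's own z axis and vertical below 0.08 rad and linear speed of tin_2 below 0.02 m/s and contact force between tin_2 and yellow_tray below 3 N)) and ((x of tin_3_mid in the frame of steel_tray between -0.08 and 0.08 m and y of tin_3_mid in the frame of steel_tray between -0.035 and 0.035 m and z of tin_3_mid in the frame of steel_tray between 0.036 and 0.05 m and angle between tin_3_mid's own z axis and vertical below 0.08 rad and linear speed of tin_3 below 0.02 m/s and contact force between tin_3 and steel_tray above 3 N) or (x of tin_3_mid in the frame of yellow_tray between -0.08 and 0.08 m and y of tin_3_mid in the frame of yellow_tray between -0.035 and 0.035 m and z of tin_3_mid in the frame of yellow_tray between 0.036 and 0.05 m and angle between tin_3_mid's own z axis and vertical below 0.08 rad and linear speed of tin_3 below 0.02 m/s and contact force between tin_3 and yellow_tray below 3 N)) and ((x of tin_4_mid in the frame of steel_tray between -0.08 and 0.08 m and y of tin_4_mid in the frame of steel_tray between -0.035 and 0.035 m and z of tin_4_mid in the frame of steel_tray between 0.036 and 0.05 m and angle between tin_4_mid's own z axis and vertical below 0.08 rad and linear speed of tin_4 below 0.02 m/s and contact force between tin_4 and steel_tray above 3 N) or (x of tin_4_mid in the frame of yellow_tray between -0.08 and 0.08 m and y of tin_4_mid in the frame of yellow_tray between -0.035 and 0.035 m and z of tin_4_mid in the frame of yellow_tray between 0.036 and 0.05 m and angle between tin_4_mid's own z axis and vertical below 0.08 rad and linear speed of tin_4 below 0.02 m/s and contact force between tin_4 and yellow_tray below 3 N))); the robot touches nothing.
It fails at once if a tin is tipped more than 35 degrees (angle between any of tin_1_mid, tin_2_mid, tin_3_mid, tin_4_mid's own z axis and vertical above 0.61 rad).
It fails at once if a tin is dropped or thrown: it moves faster than 0.5 m/s (a fall of some 13 mm) with no finger on it ((contact force between tin_1 and the fingers below 0.3 N and linear speed of tin_1 above 0.5 m/s) or (contact force between tin_2 and the fingers below 0.3 N and linear speed of tin_2 above 0.5 m/s) or (contact force between tin_3 and the fingers below 0.3 N and linear speed of tin_3 above 0.5 m/s) or (contact force between tin_4 and the fingers below 0.3 N and linear speed of tin_4 above 0.5 m/s)).
It fails at once if one of the other loose things on the bench is shifted by more than 25 mm (distance of any of handpiece, bur_block, oil_bottle, bangle, caliper, brush, jade_rough from where it was at the start of the episode above 0.025 m).
It fails at once if one of them is knocked over (angle between any of handpiece, bur_block, oil_bottle, bangle, caliper, brush, jade_rough's own z axis and vertical above 0.4 rad).
It also fails if it takes over 72 s, if anything falls off the work surface, if the arm or the gripper's body presses on something with over 40 N, if the wrist force passes 120 N, or if a joint passes its speed limit or range.

### The arm

A 6-joint arm with a two-finger parallel gripper is mounted at the origin on the work surface. World frame = base frame: x ahead of the robot, y to its left, z up, the work surface at z = 0. Lengths are in m, angles in degrees, forces in N, time in s.
With the tool pointing down it reaches from about 0.25 to 0.725 m from the base axis. Payload 9.7 kg.
Tool frame: the origin (TCP) lies midway between the tips of the shut fingers; the grasp point (between the pads) lies bot.hold_point_z behind it (bot.hold_point_z is the distance from the TCP to the grasp point, in m); z points along the fingers, y is the line along which they close (so a half turn about z gives the same grasp; the last joint's range is limited). The gripper opens to 85 mm and grips with 20 to 120 N. Pads are 22 mm wide; open, the fingers measure 114 mm over their backs; the gripper's body (76 mm by 85 mm) begins 54 mm behind the grasp point. The pads swing forward as they close: fully open they stand 13 mm farther back than shut.
Start: joints at [68.182, 4.979, 10.078, 95.1, 0, 90], TCP at [0.204, 0.511, 0.201] pointing down, gripper open.
Joint ranges: [-179.16, 179.16], [-48.56, 103.87], [-65.8, 70.77], [-126.05, 130.52], [-82.76, 87.17], [-180, 180]. Speed limits (degrees/s): [127.2, 127.2, 147.25, 180, 180, 180].

### API

Orientations are given as [roll, pitch, yaw] about the fixed x, y, z axes, in that order (R = Rz(yaw) Ry(pitch) Rx(roll)).
In Python, from workcell import bot, camera, camera_model, ticket gives the robot as it stands.
- The arm moves only by the tool send_rows, never from a script. Its argument "targets" is text: rows parted by semicolons, each of 5 numbers parted by spaces: the shift along the tool's x, y, z in mm, then the turn about the tool's z in degrees, then the closure in counts, from 0 (fully open) to 255 (shut). A call has 1 to 20 rows; each row is the pose to reach, as a shift and turn from the pose commanded when the call began, along the tool's axes at that moment; what a row does not reach only later rows make up. A row lasts 1/8 s, in which the tool goes at most 62.5 mm and 10.7 degrees, less where a joint would pass 70% of its speed; a pose out of reach is approached as far as the arm can. A call with a gripper value outside its range is refused whole. The fingers move at their own pace and stop on an object; "newtons" is the grip in N (left out, the last holds). Time passes only in rows, so rows that repeat a pose let the fingers close. It gives the time, the measured TCP pose, the force, the opening and the grip force at its end, in the units of the state.
- bot.get_obs(): the state, without advancing time (a new reading comes with each control period).
- camera(name): name is "side" or "top"; returns the picture (400x640x3 uint8, blue, green, red); there is no depth.
- camera_model(name): a dict with "K" (3x3 intrinsics, pixels), "dist_coeffs" ([k1, k2, p1, p2, k3] as OpenCV has them; the pictures are not rectified), "pose" (4x4, takes a point from camera to world coordinates). Camera axes: x right, y down, z forward; pixel columns grow to the right and rows downward; lengths in m; the calibration is good to about 2 mm. A picture is of the moment at which its call begins. camera_model takes no time and is no camera call.
- ticket.job_done(): hands the job in; it is judged then, once.
The state is a dict: "time": time; "q": joint angles; "qd": joint speeds; "joint_efforts": joint torques, N m; "ee_pos": TCP position; "tcp_rot": TCP orientation; "wrist_force": force on the tool from outside, world axes, zero at the start; "torque": the same for the moment, N m; "opening": finger opening in m; "grasp_force": force on a finger pad.
Only numpy, scipy, OpenCV 4.12 (cv2) and the standard library are available. Lean on these libraries where they do the work, as an engineer would, in place of code of your own. Each camera call takes 0.05 s, during which the arm holds its last target. There are 200 camera calls.

## Working session

There is one attempt and no reset: what is moved stays moved. The work goes in short steps, Python scripts to look and compute and a tool call to move; the robot and the scene stay as the last step left them, time stands still between calls to the robot, and variables do not carry over. Pictures are saved under pics/ and viewed, at most 10 in all, crops included, and the job is handed in when it is done.

Besides the shell and the picture viewer there is one more tool, called by a JSON object that holds its "name" and its "arguments", one argument or row to a line. send_rows: Moves the arm, as the interface text tells. Its arguments: {"type":"object","properties":{"targets":{"type":"string"},"newtons":{"type":"number"}},"required":["targets"]}

```bash
mkdir -p pics; ls
python3 - <<'E'
from workcell import bot,camera,camera_model
import cv2,numpy as np
o=bot.get_obs();print(o['time'],o['ee_pos'],o['tcp_rot'],o['wrist_force'],o['opening'],bot.hold_point_z)
for n in('top','side'):
    cv2.imwrite(f'pics/{n}0.png',camera(n)); m=camera_model(n); print(n,np.round(m['K'],1).tolist(),m['dist_coeffs'],np.round(m['pose'],3).tolist())
E
```

```text
pics
0.0 [0.20431114 0.51033789 0.20018323] [-1.79921827e+02  6.22038011e-04  1.58182855e+02] [ 0.51280166  0.42737457 -0.72745253] 0.0854649351429253 0.0187
top [[455.2, 0.0, 319.9], [0.0, 455.2, 198.6], [0.0, 0.0, 1.0]] [-0.0099025  0.         0.         0.         0.       ] [[-0.016, -0.997, 0.08, 0.408], [-1.0, 0.016, -0.006, 0.005], [0.004, -0.08, -0.997, 1.549], [0.0, 0.0, 0.0, 1.0]]
side [[472.0, 0.0, 322.5], [0.0, 472.0, 198.9], [0.0, 0.0, 1.0]] [-0.05558677  0.          0.          0.          0.        ] [[0.935, -0.249, 0.252, 0.142], [-0.354, -0.687, 0.635, -0.978], [0.015, -0.683, -0.73, 1.23], [0.0, 0.0, 0.0, 1.0]]
```

View pics/top0.png

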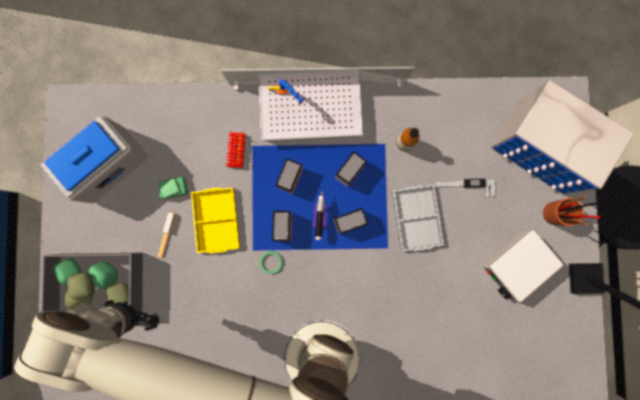

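View pics/side0.png

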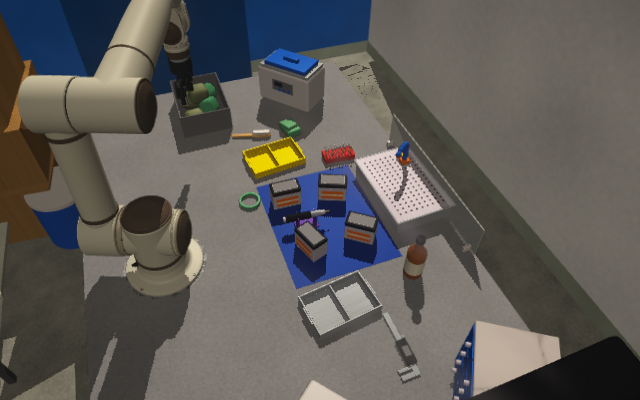

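Top view: tins at about (289,175), (351,168), (282,225), (351,221), the handpiece at (320,217), the yellow tray at (216,220) and the steel tray at (419,217). I'll segment them for accurate poses.

```bash
cat > h.py <<'E'
import cv2,numpy as np
from workcell import camera_model
def ray(n,px,z):
    m=camera_model(n);K=np.array(m['K']);D=np.array(m['dist_coeffs']);P=np.array(m['pose'])
    u=cv2.undistortPoints(np.array(px,float).reshape(-1,1,2),K,D).reshape(-1,2)
    d=np.c_[u,np.ones(len(u))]@P[:3,:3].T; o=P[:3,3]
    return (o+d*((z-o[2])/d[:,2])[:,None])[:,:2]
def proj(n,pts):
    m=camera_model(n);P=np.linalg.inv(np.array(m['pose']))
    return cv2.projectPoints(np.array(pts,float),cv2.Rodrigues(P[:3,:3])[0],P[:3,3],np.array(m['K']),np.array(m['dist_coeffs']))[0].reshape(-1,2)
E
python3 - <<'E'
import cv2,numpy as np
from h import *
im=cv2.imread('pics/top0.png')
hsv=cv2.cvtColor(im,cv2.COLOR_BGR2HSV)
print(hsv[175,289],hsv[235,330],hsv[175,278],hsv[185,285])
c=cv2.resize(im[145:262,185:450],None,fx=3,fy=3,interpolation=cv2.INTER_CUBIC)
cv2.imwrite('pics/crop0.png',c)
# lid faces: low saturation inside mat
m=((hsv[...,1]<150)).astype(np.uint8)
m[:148]=0;m[247:]=0;m[:,:256]=0;m[:,385:]=0
for c in cv2.findContours(m,cv2.RETR_EXTERNAL,cv2.CHAIN_APPROX_NONE)[0]:
    if cv2.contourArea(c)<100: continue
    w=ray('top',c.reshape(-1,2),0.08)*1000
    r=cv2.minAreaRect(w.astype(np.float32)); print('lid',np.round(c.reshape(-1,2).mean(0)),np.round(r[0],1),np.round(r[1],1),round(r[2],1))
y=cv2.inRange(hsv,(20,120,60),(35,255,255))
y[:,:185]=0;y[:,245:]=0
c=max(cv2.findContours(y,cv2.RETR_EXTERNAL,cv2.CHAIN_APPROX_NONE)[0],key=cv2.contourArea)
for z in(0,.028):
    r=cv2.minAreaRect((ray('top',c.reshape(-1,2),z)*1000).astype(np.float32));print('yel',z,r)
E
```

```text
[ 13  32 150] [111 190  98] [112 191 132] [  9  32 151]
lid [282. 226.] [439.8 119.9] [64.4 96.5] 89.1
lid [350. 221.] [451.8 -99.5] [ 57.1 106.3] 18.3
lid [320. 217.] [471.8  -1.4] [ 40.8 159.2] 84.6
lid [289. 176.] [601.8  94. ] [ 67.2 102.7] 66.2
lid [350. 169.] [ 620.5 -104.4] [ 60.6 107.7] 52.0
yel 0 ((465.57855224609375, 354.9656982421875), (222.35366821289062, 150.61940002441406), 5.7624735832214355)
yel 0.028 ((464.5458068847656, 348.63299560546875), (218.33380126953125, 147.8964080810547), 5.762476921081543)
```

View pics/crop0.png

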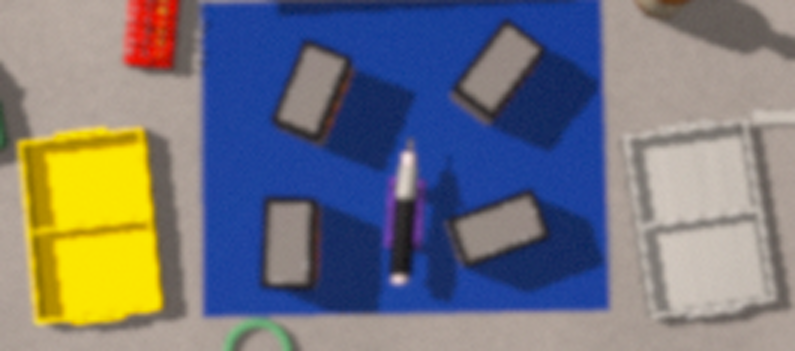

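```bash
cat > fit.py <<'E'
from h import *
from scipy.optimize import minimize
S=4
def sil(n,p,dx,dy,h,z0=0):
    c,s=np.cos(p[2]),np.sin(p[2]);pts=[]
    for a in(-1,1):
        for b in(-1,1):
            for z in(z0,z0+h): pts.append([p[0]+c*a*dx/2-s*b*dy/2,p[1]+s*a*dx/2+c*b*dy/2,z])
    return cv2.convexHull(proj(n,pts).astype(np.float32)).reshape(-1,2)
def fit(n,mask,p0,dx,dy,h,sizefree=False):
    big=cv2.GaussianBlur(cv2.resize(mask.astype(np.float32),None,fx=S,fy=S,interpolation=cv2.INTER_LINEAR),(0,0),2)
    def cost(q):
        p=[q[0]/1000,q[1]/1000,np.radians(q[2])]
        m=np.zeros(big.shape,np.float32)
        cv2.fillConvexPoly(m,np.round((sil(n,p,dx,dy,h)+.5)*S*16-8).astype(np.int32),1,cv2.LINE_8,4)
        return np.abs(cv2.GaussianBlur(m,(0,0),2)-big).sum()/S/S
    r=minimize(cost,p0,method='Nelder-Mead',options=dict(initial_simplex=np.array([p0]+[list(np.array(p0)+d) for d in np.diag([8,8,8.])])))
    return r.x,r.fun
E
python3 - <<'E'
from fit import *
im=cv2.imread('pics/top0.png').astype(int); sd=cv2.imread('pics/side0.png')
bl=np.clip((45-(im[...,0]-im[...,2]))/20+.5,0,1)
ov=[]
def blob(mask,c,r=24):
    o=np.zeros_like(mask);y0,y1,x0,x1=c[1]-r,c[1]+r,c[0]-r,c[0]+r
    o[max(y0,147):min(y1,247),x0:x1]=mask[max(y0,147):min(y1,247),x0:x1]
    lab,n=None,None
    k,l=cv2.connectedComponents((o>.3).astype(np.uint8)); return o*(l==l[c[1],c[0]])
for c,p0 in(((282,226),[440,120,0]),((350,221),[452,-99,108]),((289,176),[602,94,-25]),((350,169),[620,-104,-40])):
    q,f=fit('top',blob(bl,c),p0,.1,.058,.08);print('tin',np.round(q,1),round(f,1));ov.append((q,.1,.058,.08))
hsv=cv2.cvtColor(im.astype(np.uint8),cv2.COLOR_BGR2HSV)
y=cv2.inRange(hsv,(18,130,50),(35,255,255))/255.;y[:,:185]=0;y[:,245:]=0
y=cv2.morphologyEx(y,cv2.MORPH_CLOSE,np.ones((5,5)))
q,f=fit('top',y,[465,350,6],.205,.14,.028);print('yel',np.round(q,1),round(f,1));ov.append((q,.205,.14,.028))
w=ray('top',[[392.7,190.7],[435,185.7],[444,246],[403.3,251.7]],.028)*1000;r=cv2.minAreaRect(w.astype(np.float32));print(r)
c=w.mean(0);st=[c[0],c[1],9.];ov.append((np.array(st),.205,.14,.028));print('steel',st)
print('bottle',ray('top',[[405,143]],.0),'handp',ray('top',[[320,200],[320,217],[320,236]],.05),'bangle',ray('top',[[271,263]],0))
out=[]
for n,i,(a,b,cc,d) in(('top',im.astype(np.uint8),(145,262,185,450)),('side',sd,(130,340,235,390))):
    s=3; v=cv2.resize(i,None,fx=s,fy=s,interpolation=cv2.INTER_CUBIC)
    for q,dx,dy,h in ov:
        p=[q[0]/1000,q[1]/1000,np.radians(q[2])]
        for z in (0,h):
            e=sil(n,p,dx,dy,0.0001,z)
            cv2.polylines(v,[np.round((e+.5)*s-.5).astype(int)],True,(0,255,0) if z else (255,0,255),1)
    cv2.imwrite(f'pics/ov_{n}.png',v[a*s:b*s,cc*s:d*s][:600])
E
```

```text
tin [440.2 122.4  -2.9] 43.6
tin [ 452.4 -101.6  109.1] 38.1
tin [606.3  95.5 -23.1] 53.6
tin [ 625.4 -107.9  -37.7] 47.5
yel [465.3 350.    5.8] 119.3
((458.78253173828125, -331.69091796875), (206.24459838867188, 143.76162719726562), 6.420197486877441)
steel [np.float64(458.92847810548903), np.float64(-333.29193489996703), 9.0]
bottle [[ 0.72059068 -0.30069909]] handp [[ 0.52401403 -0.00388042]
 [ 0.4678783  -0.00298234]
 [ 0.40552784 -0.00198486]] bangle [[0.31724198 0.16458947]]
```

View pics/ov_top.png

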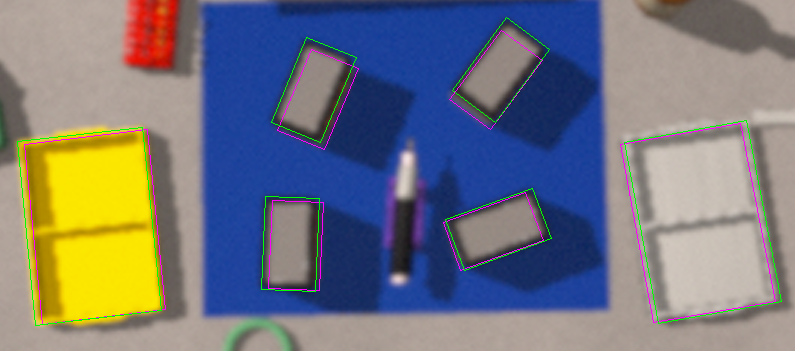

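View pics/ov_side.png

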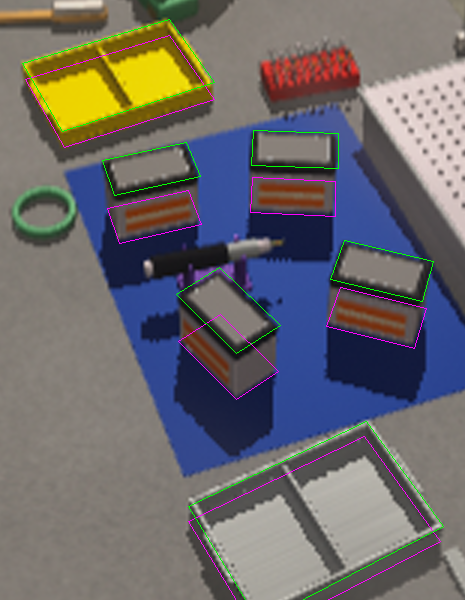

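Both overlays match the tins and trays to within a few mm, except that the steel tray's yaw fits better at about 8°. Next is a small row planner.

```bash
cat > plan.py <<'E'
import sys,numpy as np
from workcell import bot
# args: waypoints x,y,z,psi,closure,nrows ; start from measured (or @x,y,z,psi given first)
o=bot.get_obs(); a=sys.argv[1:]
s=[*np.array(o['ee_pos'])*1000,o['tcp_rot'][2]%360]
if a[0][0]=='@': s=list(map(float,a.pop(0)[1:].split(',')))
s=np.array(s);p=np.radians(s[3]);c,n=np.cos(p),np.sin(p)
T=np.array([[c,n,0],[n,-c,0],[0,0,-1]]);cur=s.copy();rows=[]
for w in a:
    w=list(map(float,w.split(',')));t=np.array(w[:4]);N=int(w[5])
    for k in range(1,N+1):
        q=cur+(t-cur)*k/N; d=T@(q[:3]-s[:3])
        rows.append(' '.join('%d'%round(v) for v in [*d,s[3]-q[3],w[4]]))
    cur=t
print(len(rows),np.round(s,1),np.round(o['wrist_force'],2),o['opening']); print('; '.join(rows))
E
python3 plan.py 204,510,240,158,0,1 440,122,150,178,0,11 440,122,40,178,0,4 440,122,40,178,0,1
```

```text
17 [204.3 510.4 200.2 158.2] [0.39 1.1  0.47] 0.08533652505868378
0 0 -40 0 0; -33 -25 -32 -2 0; -66 -50 -23 -3 0; -99 -75 -15 -5 0; -132 -100 -7 -7 0; -165 -124 1 -9 0; -198 -149 9 -11 0; -231 -174 17 -13 0; -264 -199 26 -14 0; -297 -223 34 -16 0; -330 -248 42 -18 0; -363 -273 50 -20 0; -363 -273 78 -20 0; -363 -273 105 -20 0; -363 -273 133 -20 0; -363 -273 160 -20 0; -363 -273 160 -20 0
```

{"name": "send_rows", "arguments": {
  "targets": "0 0 -40 0 0; -33 -25 -32 -2 0; -66 -50 -23 -3 0; -99 -75 -15 -5 0; -132 -100 -7 -7 0; -165 -124 1 -9 0; -198 -149 9 -11 0; -231 -174 17 -13 0; -264 -199 26 -14 0; -297 -223 34 -16 0; -330 -248 42 -18 0; -363 -273 50 -20 0; -363 -273 78 -20 0; -363 -273 105 -20 0; -363 -273 133 -20 0; -363 -273 160 -20 0; -363 -273 160 -20 0",
  "newtons": 60
}}

```text
time: 2.22
ee_pos: [0.4384, 0.1218, 0.039]
tcp_rot: [-179.9, -0.2, 178.2]
wrist_force: [-0.6, 0.2, 0.2]
opening: 0.0853
grasp_force: 0.0
```

Close on the tin, wait, then lift 110 mm gently and hold.

{"name": "send_rows", "arguments": {
  "targets": "0 0 0 0 255; 0 0 0 0 255; 0 0 0 0 255; 0 0 0 0 255; 0 0 0 0 255; 0 0 0 0 255; 0 0 -10 0 255; 0 0 -30 0 255; 0 0 -55 0 255; 0 0 -80 0 255; 0 0 -100 0 255; 0 0 -110 0 255; 0 0 -110 0 255; 0 0 -110 0 255; 0 0 -110 0 255",
  "newtons": 60
}}

```text
time: 4.1
ee_pos: [0.4396, 0.1221, 0.1501]
tcp_rot: [-180.0, -0.1, 178.2]
wrist_force: [-0.1, 0.0, -1.4]
opening: 0.0549
grasp_force: 63.5
```

Reads about 1.3 N, so tin A is empty. It goes in the far yellow bay.

```bash
python3 plan.py 515,355,150,96,255,11 515,355,60,96,255,4 515,355,48,96,255,1  515,355,45,96,255,2
```

```text
18 [439.6 122.1 150.1 178.2] [-0.08  0.   -1.38] 0.054895921780993014
-6 21 0 7 255; -12 43 0 15 255; -19 64 0 22 255; -25 86 0 30 255; -31 107 0 37 255; -37 128 0 45 255; -43 150 0 52 255; -49 171 0 60 255; -56 192 0 67 255; -62 214 0 75 255; -68 235 0 82 255; -68 235 23 82 255; -68 235 45 82 255; -68 235 68 82 255; -68 235 90 82 255; -68 235 102 82 255; -68 235 104 82 255; -68 235 105 82 255
```

{"name": "send_rows", "arguments": {
  "targets": "-6 21 0 7 255; -12 43 0 15 255; -19 64 0 22 255; -25 86 0 30 255; -31 107 0 37 255; -37 128 0 45 255; -43 150 0 52 255; -49 171 0 60 255; -56 192 0 67 255; -62 214 0 75 255; -68 235 0 82 255; -68 235 0 82 255; -68 235 25 82 255; -68 235 50 82 255; -68 235 75 82 255; -68 235 92 82 255; -68 235 100 82 255; -68 235 104 82 255; -68 235 105 82 255; -68 235 105 82 255"
}}

```text
time: 6.6
ee_pos: [0.5157, 0.3551, 0.047]
tcp_rot: [179.9, -0.0, 96.2]
wrist_force: [-0.6, -1.6, 5.1]
opening: 0.0551
grasp_force: 64.9
```

```bash
python3 plan.py @515,355,45,96 515,355,45,96,0,4 515,355,170,96,0,4 606,95,150,157,0,8
```

```text
16 [515. 355.  45.  96.] [-0.59 -1.65  5.13] 0.05512207473171327
0 0 0 0 0; 0 0 0 0 0; 0 0 0 0 0; 0 0 0 0 0; 0 0 -31 0 0; 0 0 -62 0 0; 0 0 -94 0 0; 0 0 -125 0 0; -34 8 -122 -8 0; -67 16 -120 -15 0; -101 24 -118 -23 0; -134 32 -115 -30 0; -168 40 -112 -38 0; -201 47 -110 -46 0; -235 55 -108 -53 0; -268 63 -105 -61 0
```

{"name": "send_rows", "arguments": {
  "targets": "0 0 0 0 130; 0 0 0 0 80; 0 0 0 0 40; 0 0 0 0 0; 0 0 0 0 0; 0 0 -40 0 0; 0 0 -90 0 0; 0 0 -120 0 0; 0 0 -120 0 0"
}}

```text
time: 7.72
ee_pos: [0.5163, 0.3557, 0.1688]
tcp_rot: [179.8, -0.1, 96.2]
wrist_force: [0.3, -0.4, -0.7]
opening: 0.0855
grasp_force: 0.0
```

```bash
python3 plan.py 606,95,150,157,0,9 606,95,40,157,0,4 606,95,40,157,0,1
python3 - <<'E'
import cv2
from workcell import camera
i=camera('side')[120:200,225:385]; cv2.imwrite('pics/p1.png',cv2.resize(i,None,fx=4,fy=4,interpolation=cv2.INTER_CUBIC))
E
```

```text
14 [516.3 355.7 168.8  96.2] [ 0.31 -0.41 -0.68] 0.08553913479323173
-30 7 2 -7 0; -60 14 4 -14 0; -90 20 6 -20 0; -119 27 8 -27 0; -149 34 10 -34 0; -179 41 13 -41 0; -209 47 15 -47 0; -239 54 17 -54 0; -269 61 19 -61 0; -269 61 46 -61 0; -269 61 74 -61 0; -269 61 101 -61 0; -269 61 129 -61 0; -269 61 129 -61 0
```

View pics/p1.png

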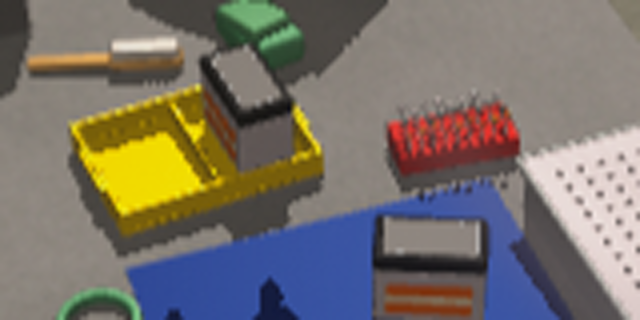

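The picture shows tin A upright in the far yellow bay, at about (248,110) in the crop, and nothing else has moved. Next is tin C.

{"name": "send_rows", "arguments": {
  "targets": "-30 7 2 -7 0; -60 14 4 -14 0; -90 20 6 -20 0; -119 27 8 -27 0; -149 34 10 -34 0; -179 41 13 -41 0; -209 47 15 -47 0; -239 54 17 -54 0; -269 61 19 -61 0; -269 61 19 -61 0; -269 61 46 -61 0; -269 61 74 -61 0; -269 61 101 -61 0; -269 61 129 -61 0; -269 61 129 -61 0"
}}

```text
time: 9.65
ee_pos: [0.6027, 0.0945, 0.0338]
tcp_rot: [-179.8, -0.3, 157.1]
wrist_force: [0.3, 1.0, -0.5]
opening: 0.0852
grasp_force: 0.0
```

{"name": "send_rows", "arguments": {
  "targets": "0 0 0 0 255; 0 0 0 0 255; 0 0 0 0 255; 0 0 0 0 255; 0 0 0 0 255; 0 0 0 0 255; 0 0 -10 0 255; 0 0 -30 0 255; 0 0 -55 0 255; 0 0 -80 0 255; 0 0 -100 0 255; 0 0 -110 0 255; 0 0 -110 0 255; 0 0 -110 0 255; 0 0 -110 0 255",
  "newtons": 60
}}

```text
time: 11.52
ee_pos: [0.6046, 0.094, 0.1459]
tcp_rot: [-180.0, -0.1, 157.2]
wrist_force: [-0.5, -0.9, -1.0]
opening: 0.0562
grasp_force: 63.8
```

```bash
echo YEL; python3 plan.py 415,345,150,96,255,11 415,345,60,96,255,4; echo STEEL;  python3 plan.py 508,-326,150,98,255,14 508,-326,60,98,255,4
```

```text
YEL
15 [604.6  94.  145.9 157.2] [-0.49 -0.94 -1.01] 0.056239626762842415
25 14 0 6 255; 49 29 -1 11 255; 74 43 -1 17 255; 99 57 -1 22 255; 124 72 -2 28 255; 148 86 -2 33 255; 173 100 -3 39 255; 198 115 -3 44 255; 223 129 -3 50 255; 247 143 -4 56 255; 272 158 -4 61 255; 272 158 18 61 255; 272 158 41 61 255; 272 158 63 61 255; 272 158 86 61 255
STEEL
18 [604.6  94.  145.9 157.2] [-0.49 -0.94 -1.01] 0.056239626762842415
-5 -30 0 4 255; -11 -61 -1 8 255; -16 -91 -1 13 255; -21 -121 -1 17 255; -26 -152 -1 21 255; -32 -182 -2 25 255; -37 -212 -2 30 255; -42 -243 -2 34 255; -47 -273 -3 38 255; -53 -303 -3 42 255; -58 -334 -3 46 255; -63 -364 -3 51 255; -69 -394 -4 55 255; -74 -425 -4 59 255; -74 -425 18 59 255; -74 -425 41 59 255; -74 -425 63 59 255; -74 -425 86 59 255
```

Reads about 0.5–1 N, so tin C is empty too and goes in the near yellow bay.

{"name": "send_rows", "arguments": {
  "targets": "25 14 0 6 255; 49 29 -1 11 255; 74 43 -1 17 255; 99 57 -1 22 255; 124 72 -2 28 255; 148 86 -2 33 255; 173 100 -3 39 255; 198 115 -3 44 255; 223 129 -3 50 255; 247 143 -3 56 255; 272 158 -3 61 255; 272 158 -3 61 255; 272 158 20 61 255; 272 158 45 61 255; 272 158 70 61 255; 272 158 90 61 255; 272 158 98 61 255; 272 158 102 61 255; 272 158 104 61 255; 272 158 104 61 255"
}}

```text
time: 14.02
ee_pos: [0.4158, 0.3454, 0.0434]
tcp_rot: [180.0, -0.0, 96.2]
wrist_force: [0.6, 0.7, -1.3]
opening: 0.0561
grasp_force: 63.8
```

{"name": "send_rows", "arguments": {
  "targets": "0 0 1 0 255; 0 0 2 0 255; 0 0 3 0 255; 0 0 3 0 255"
}}

```text
time: 14.52
ee_pos: [0.4161, 0.3458, 0.0427]
tcp_rot: [179.9, -0.1, 96.2]
wrist_force: [-3.2, -4.1, 17.8]
opening: 0.0559
grasp_force: 65.9
```

Contact (17.8 N upward), so the tin is on the floor. Release, rise, then move to tin D.

{"name": "send_rows", "arguments": {
  "targets": "0 0 -1 0 255; 0 0 -2 0 130; 0 0 -2 0 80; 0 0 -2 0 40; 0 0 -2 0 0; 0 0 -2 0 0; 0 0 -40 0 0; 0 0 -90 0 0; 0 0 -125 0 0; 0 0 -125 0 0; 0 0 -125 0 0"
}}

```text
time: 15.9
ee_pos: [0.4154, 0.3451, 0.164]
tcp_rot: [-180.0, 0.0, 96.2]
wrist_force: [0.0, -0.3, 0.0]
opening: 0.0855
grasp_force: 0.0
```

```bash
python3 plan.py 625,-108,150,142,0,11 625,-108,40,142,0,4 625,-108,40,142,0,2;python3 - <<'E'
import cv2,numpy as np
from workcell import camera
i=camera('side')[120:330,225:405]; cv2.imwrite('pics/p2.png',cv2.resize(i,None,fx=2.8,fy=2.8,interpolation=cv2.INTER_CUBIC))
E
```

```text
17 [415.4 345.1 164.   96.2] [ 0.03 -0.33  0.03] 0.08553461713627154
-43 15 1 -4 0; -86 29 3 -8 0; -129 44 4 -12 0; -172 58 5 -17 0; -215 73 6 -21 0; -258 87 8 -25 0; -301 102 9 -29 0; -344 116 10 -33 0; -387 131 11 -37 0; -430 145 13 -42 0; -473 160 14 -46 0; -473 160 42 -46 0; -473 160 69 -46 0; -473 160 97 -46 0; -473 160 124 -46 0; -473 160 124 -46 0; -473 160 124 -46 0
```

View pics/p2.png

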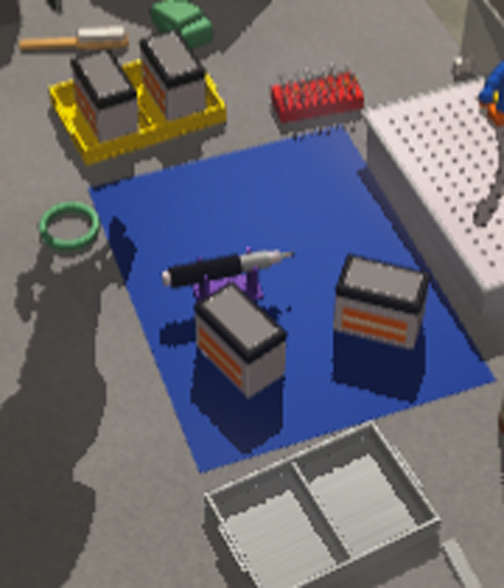

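Both tins stand in the yellow bays, at crop (105,90) and (172,75). Tin D is next.

{"name": "send_rows", "arguments": {
  "targets": "-43 15 1 -4 0; -86 29 3 -8 0; -129 44 4 -12 0; -172 58 5 -17 0; -215 73 6 -21 0; -258 87 8 -25 0; -301 102 9 -29 0; -344 116 10 -33 0; -387 131 11 -37 0; -430 145 13 -42 0; -473 160 14 -46 0; -473 160 14 -46 0; -473 160 14 -46 0; -473 160 42 -46 0; -473 160 69 -46 0; -473 160 97 -46 0; -473 160 120 -46 0; -473 160 122 -46 0; -473 160 122 -46 0"
}}

```text
time: 18.32
ee_pos: [0.6256, -0.1071, 0.0438]
tcp_rot: [180.0, 0.0, 142.2]
wrist_force: [-0.2, 0.4, 0.3]
opening: 0.0849
grasp_force: 0.0
```

{"name": "send_rows", "arguments": {
  "targets": "0 0 0 0 255; 0 0 0 0 255; 0 0 0 0 255; 0 0 0 0 255; 0 0 0 0 255; 0 0 0 0 255; 0 0 -10 0 255; 0 0 -30 0 255; 0 0 -55 0 255; 0 0 -80 0 255; 0 0 -100 0 255; 0 0 -110 0 255; 0 0 -110 0 255; 0 0 -110 0 255; 0 0 -110 0 255",
  "newtons": 80
}}

```text
time: 20.2
ee_pos: [0.6252, -0.1077, 0.1519]
tcp_rot: [-180.0, -0.1, 142.2]
wrist_force: [-0.9, 0.6, -0.1]
opening: 0.0002
grasp_force: 0.0
```

```bash
python3 plan.py 508,-326,150,98,255,10
```

```text
10 [ 625.2 -107.7  151.9  142.2] [-0.92  0.65 -0.1 ] 0.00015556778723689686
-4 -24 0 4 255; -8 -49 0 9 255; -12 -73 1 13 255; -16 -98 1 18 255; -21 -122 1 22 255; -25 -147 1 27 255; -29 -171 1 31 255; -33 -195 2 35 255; -37 -220 2 40 255; -41 -244 2 44 255
```

The fingers shut on nothing, so I need to look.

Run:
```python
import cv2,numpy as np
from workcell import camera,bot
a=camera('side')[190:340,260:440];b=camera('top')[145:262,255:450]
a=cv2.resize(a,(540,450),interpolation=cv2.INTER_CUBIC)[:, :400];b=cv2.resize(b,(400,240),interpolation=cv2.INTER_CUBIC)
b=cv2.copyMakeBorder(b,0,210,0,0,cv2.BORDER_CONSTANT); cv2.imwrite('pics/p3.png',np.hstack([a,b]))
cv2.imwrite('pics/top3.png',camera('top'))
```

```text
(no output)
```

View pics/p3.png

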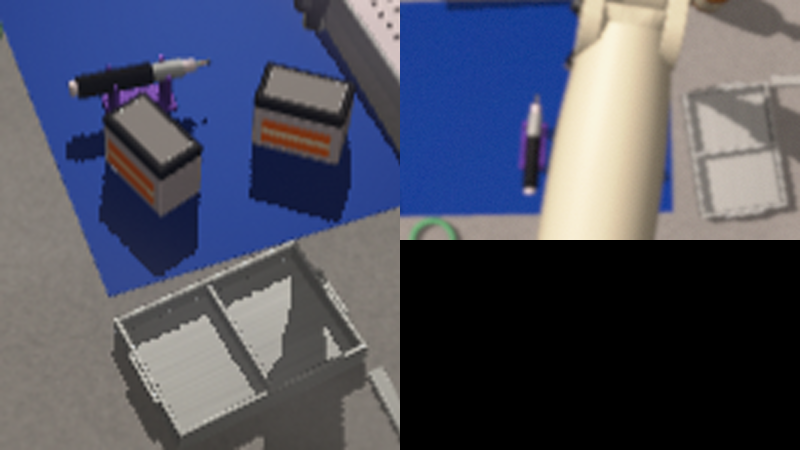

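Run:
```python
from h import *
from workcell import camera,bot
o=bot.get_obs();print(o['time'],o['ee_pos'],np.round(o['q'],1),o['opening'])
print('tin mid',proj('side',[[.6254,-.1079,.04]]),'tcp',proj('side',[o['ee_pos']]),proj('top',[o['ee_pos']]))
i=camera('side')[60:300,250:480].copy();v=cv2.resize(i,None,fx=2.4,fy=2.4,interpolation=cv2.INTER_CUBIC)
cv2.imwrite('pics/p4.png',v)
```

```text
20.35 [ 0.62538546 -0.10780204  0.15242572] [-9.8 16.2 17.6 91.4 -0.  28. ] 1.9387123757329863e-05
tin mid [[360.99245699 227.67607497]] tcp [[363.69477685 204.48897743]] [[353.16843546 164.30746494]]
```

View pics/p4.png

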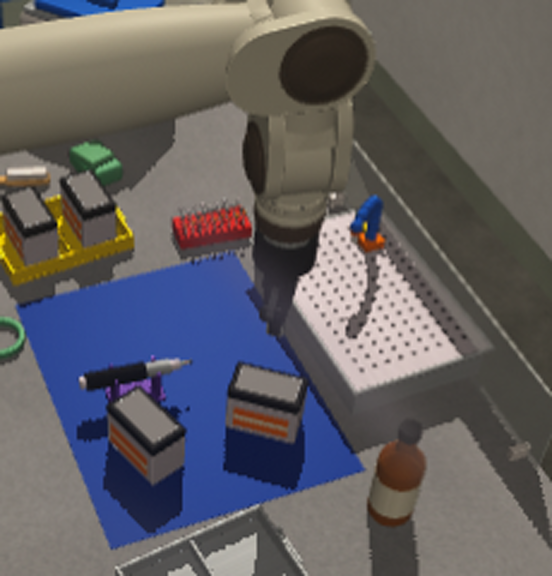

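The side view shows the shut finger tips at about crop (275,332), while the reported TCP projects to (273,347). The tin is unmoved at (265,400). I'll measure this numerically.

Run:
```python
from fit import *
from workcell import camera
n=camera('side').astype(int);o=cv2.imread('pics/side0.png').astype(int)
d=np.abs(n-o).max(2)
for r in range(188,216): print(r,' '.join('%3d'%v for v in d[r,352:380]))
# tin D shift: diff in tin region & patch registration
a=cv2.cvtColor(o.astype(np.uint8),6)[205:250,338:384].astype(np.float32);b=cv2.cvtColor(n.astype(np.uint8),6)[205:250,338:384].astype(np.float32)
print('tinD shift px',cv2.phaseCorrelate(a,b,cv2.createHanningWindow((46,45),cv2.CV_32F)))
for nm,p in(('A',[515,355]),('C',[415,345])):
    print(nm,proj('top',[[p[0]/1000,p[1]/1000,.084]]))
t=cv2.imread('pics/top3.png');h=cv2.cvtColor(t,cv2.COLOR_BGR2HSV)
m=((h[...,1]<90)&(h[...,2]>0)).astype(np.uint8);m[:,:194]=0;m[:,238:]=0;m[:190]=0;m[250:]=0
k,l,s,c=cv2.connectedComponentsWithStats(m);print([(x.tolist(),y.tolist()) for x,y in zip(s,c.round(1)) if x[4]>60])
```

```text
188   5   4   6   4   6   8  13  16  17  11  17  15  21  25  23  23  25  27  22   7   6   3   1   2   1   1   2   1
189   3   4   4   3   5  22  18  20  18  10   8  19  28  27  26  25  26  25  12   6   6   6   2   1   1   1   1   0
190   4   5   5   5   5  11  21  20  18   9   7  13  28  32  31  29  26  22   7   6   7   6   5   3   1   1   2   1
191   3   3   4   4   5   4  81  20  18   8   8  11  31  29  30  30  29  20   6   7   6   6   6   5   2   2   2   1
192   3   3   4   5   4   3  80  80  21  16  16  13  23  31  31  31  28  13   6   7   6   6   6   5   3   2   1   2
193   4   3   3   4   3   4  21  80  69  18  21  18  21  33  33  31  29   8   6   5   6   5   6   6   5   2   2   2
194   3   3   3   2   4   4   3  21  28  15  21  21  22  22  34  29  14   7   5   6   7   7   6   6   6   5   2   2
195   2   3   3   3   4   5   5   4   5  48  23  22  22  21  22  16  11   5   6   6   6   6   7   6   6   5   2   1
196   3   3   3   3   2   3   4   3   5  80  22  22  20  21  18   4  15   6   5   6   6   5   5   6   7   6   4   3
197   1   2   2   2   3   2   2   4  11  85  80  23  22 
[... 1719 characters left out ...]
  23   2   2   2   1   1   2   2   2   2   1   2   2   3   4   2   3   2   2   3
213   1   1   1   1   2   1   1  20  23   2   2   1  23   2   2   1   2   1   1   2   2   2   3   3   2   2   2   2
214   1   1   0   1   1   1   1   6  42   1   1  19  22   9   3   2   1   2   3   2   2   2   4   3   3   2   2   2
215   2   1   1   1   1   1   1   1  23   0   1   7  43   6   8  18   2   8   3  18   1   2   3   3   2   3   2   2
tinD shift px ((-0.12585412484498448, 0.44380389356667393), 1.089723696532073)
A [[208.7941853 203.7117895]]
C [[211.8093791  234.77160195]]
[([0, 0, 640, 400, 254916], [320.0, 199.4]), ([195, 194, 34, 18, 511], [211.1, 202.5]), ([198, 224, 33, 19, 500], [213.7, 232.8])]
```

Run:
```python
from h import *
from workcell import camera
import numpy as np
e=np.array([.6254,-.1078,.1524])
for z in(0,.0187,.0727,.1,.15,.2): print(z,proj('side',[e+[0,0,z]]).round(1))
print('p2 tips',[((proj('side',[[.4154+s*.043*.994,.3451+s*.043*.108,.177]])[0]-[225,120])*2.8).round(0) for s in(-1,1)])
print('p1 tips',[((proj('side',[[.5163+s*.043*.994,.3557+s*.043*.108,.182]])[0]-[225,120])*4).round(0) for s in(-1,1)])
n=camera('side');o=cv2.imread('pics/side0.png');d=np.abs(n.astype(int)-o).max(2)>14
for r in range(140,200,4):
    x=np.where(d[r,335:400])[0]+335; print(r,x.min() if len(x) else '',x.max() if len(x) else '',np.round(x.mean(),1) if len(x) else '')
v=n[150:215,335:400];cv2.imwrite('pics/p5.png',cv2.resize(np.hstack([v,cv2.resize(cv2.imread('pics/p2.png'),None,fx=1/2.8,fy=1/2.8)[:65,:65]]),None,fx=6,fy=6,interpolation=cv2.INTER_CUBIC))
```

```text
0 [[363.7 204.5]]
0.0187 [[364.2 200.4]]
0.0727 [[365.6 188.1]]
0.1 [[366.4 181.6]]
0.15 [[367.8 169.2]]
0.2 [[369.3 156.1]]
p2 tips [array([61., 27.]), array([124.,   9.])]
p1 tips [array([193.,   4.]), array([281., -22.])]
140 355 389 372.0
144 356 385 370.5
148 355 385 370.0
152 356 384 370.0
156 356 383 369.5
160 355 382 368.5
164 355 382 368.5
168 355 381 368.0
172 358 380 369.0
176 335 374 355.1
180 335 373 354.2
184 335 372 354.0
188 335 370 352.1
192 335 369 351.5
196 335 366 348.2
```

The shut tips really sit about 20 mm above the reported TCP height. The grips on A and C therefore held only the lid, and D slipped off without moving. I'll regrasp D with the reported z at 22, which leaves the gripper body clear of the lid whichever height is true.

{"name": "send_rows", "arguments": {
  "targets": "0 0 0 0 0; 0 0 0 0 0; 0 0 0 0 0; 0 0 0 0 0; 0 0 0 0 0; 0 0 30 0 0; 0 0 60 0 0; 0 0 90 0 0; 0 0 110 0 0; 0 0 122 0 0; 0 0 130 0 0; 0 0 130 0 0"
}}

```text
time: 22.0
ee_pos: [0.6255, -0.1078, 0.0229]
tcp_rot: [-180.0, -0.0, 142.2]
wrist_force: [0.9, -0.1, -0.1]
opening: 0.0853
grasp_force: 0.0
```

{"name": "send_rows", "arguments": {
  "targets": "0 0 0 0 255; 0 0 0 0 255; 0 0 0 0 255; 0 0 0 0 255; 0 0 0 0 255; 0 0 0 0 255",
  "newtons": 80
}}

```text
time: 22.75
ee_pos: [0.6265, -0.1077, 0.0243]
tcp_rot: [179.9, 0.1, 142.2]
wrist_force: [0.1, 1.9, 5.2]
opening: 0.0566
grasp_force: 86.9
```

{"name": "send_rows", "arguments": {
  "targets": "0 0 -5 0 255; 0 0 -15 0 255; 0 0 -30 0 255; 0 0 -30 0 255; 0 0 -30 0 255"
}}

```text
time: 23.38
ee_pos: [0.6255, -0.1078, 0.0528]
tcp_rot: [-180.0, -0.0, 142.2]
wrist_force: [0.1, 0.0, -6.8]
opening: 0.0564
grasp_force: 86.5
```

6.8 N, so D is full. It goes in the far steel bay.

```bash
python3 plan.py 625,-108,130,142,255,4 508,-326,130,98,255,9 508,-326,50,98,255,4 508,-326,34,98,255,2
```

```text
19 [ 625.5 -107.8   52.8  142.2] [ 0.07  0.03 -6.85] 0.05640900901428673
0 0 -19 0 255; 0 0 -39 0 255; 0 0 -58 0 255; 0 0 -77 0 255; -4 -28 -77 5 255; -9 -55 -77 10 255; -13 -82 -77 15 255; -18 -109 -77 20 255; -23 -136 -77 25 255; -27 -163 -77 30 255; -32 -190 -77 34 255; -36 -217 -77 39 255; -41 -244 -77 44 255; -41 -244 -57 44 255; -41 -244 -37 44 255; -41 -244 -17 44 255; -41 -244 3 44 255; -41 -244 11 44 255; -41 -244 19 44 255
```

{"name": "send_rows", "arguments": {
  "targets": "0 0 -19 0 255; 0 0 -39 0 255; 0 0 -58 0 255; 0 0 -77 0 255; -4 -28 -77 5 255; -9 -55 -77 10 255; -13 -82 -77 15 255; -18 -109 -77 20 255; -23 -136 -77 25 255; -27 -163 -77 30 255; -32 -190 -77 34 255; -36 -217 -77 39 255; -41 -244 -77 44 255; -41 -244 -77 44 255; -41 -244 -57 44 255; -41 -244 -37 44 255; -41 -244 -17 44 255; -41 -244 3 44 255; -41 -244 13 44 255; -41 -244 17 44 255"
}}

```text
time: 25.88
ee_pos: [0.5085, -0.3253, 0.0359]
tcp_rot: [-180.0, -0.0, 98.2]
wrist_force: [0.1, 0.0, -6.3]
opening: 0.0565
grasp_force: 87.5
```

{"name": "send_rows", "arguments": {
  "targets": "0 0 2 0 255; 0 0 4 0 255; 0 0 5 0 255; 0 0 6 0 255; 0 0 6 0 255"
}}

```text
time: 26.5
ee_pos: [0.5083, -0.3257, 0.0299]
tcp_rot: [180.0, -0.0, 98.2]
wrist_force: [-0.4, 1.1, -7.0]
opening: 0.0565
grasp_force: 87.5
```

{"name": "send_rows", "arguments": {
  "targets": "0 0 1 0 255; 0 0 2 0 255; 0 0 3 0 255; 0 0 4 0 255; 0 0 4 0 255"
}}

```text
time: 27.12
ee_pos: [0.5085, -0.3258, 0.0283]
tcp_rot: [179.9, 0.1, 98.2]
wrist_force: [-4.8, 4.9, 12.3]
opening: 0.0565
grasp_force: 89.8
```

Contact. Release, rise, and move over tin B.

{"name": "send_rows", "arguments": {
  "targets": "0 0 -1 0 255; 0 0 -2 0 150; 0 0 -2 0 100; 0 0 -2 0 50; 0 0 -2 0 0; 0 0 -2 0 0; 0 0 -40 0 0; 0 0 -90 0 0; 0 0 -120 0 0; 0 0 -120 0 0; 0 0 -120 0 0"
}}

```text
time: 28.5
ee_pos: [0.5082, -0.3256, 0.1449]
tcp_rot: [-180.0, -0.0, 98.2]
wrist_force: [-0.2, 0.3, -0.9]
opening: 0.0854
grasp_force: 0.0
```

```bash
python3 plan.py 452,-102,150,109,0,7 452,-102,150,109,0,2 452,-102,60,109,0,4 452,-102,30,109,0,2 452,-102,22,109,0,3
python3 - <<'E'
from h import *
from workcell import camera
i=camera('side');j=cv2.imread('pics/side0.png')
a=i[195:355,275:440];cv2.imwrite('pics/p6.png',cv2.resize(a,None,fx=3.5,fy=3.5,interpolation=cv2.INTER_CUBIC))
f=lambda v:cv2.cvtColor(v[218:268,288:332],6).astype(np.float32)
print(cv2.phaseCorrelate(f(j),f(i),cv2.createHanningWindow((44,50),cv2.CV_32F)))
E
```

```text
18 [ 508.2 -325.6  144.9   98.2] [-0.2   0.33 -0.95] 0.0853739292220723
33 -3 -1 -2 0; 66 -7 -1 -3 0; 98 -10 -2 -5 0; 131 -14 -3 -6 0; 164 -17 -4 -8 0; 197 -20 -4 -9 0; 229 -24 -5 -11 0; 229 -24 -5 -11 0; 229 -24 -5 -11 0; 229 -24 17 -11 0; 229 -24 40 -11 0; 229 -24 62 -11 0; 229 -24 85 -11 0; 229 -24 100 -11 0; 229 -24 115 -11 0; 229 -24 118 -11 0; 229 -24 120 -11 0; 229 -24 123 -11 0
((0.5184158458719033, -0.027742697345932044), 0.9941502260631985)
```

View pics/p6.png

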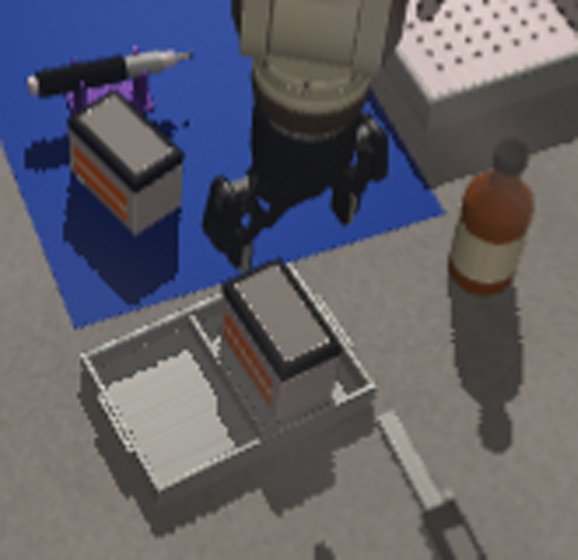

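Tin D is upright in the far steel bay, at crop (285,330). Tin B stands undisturbed at (128,160). Grasp B, closing only after the height settles.

{"name": "send_rows", "arguments": {
  "targets": "33 -3 -5 -2 0; 66 -7 -5 -3 0; 98 -10 -5 -5 0; 131 -14 -5 -6 0; 164 -17 -5 -8 0; 197 -20 -5 -9 0; 229 -24 -5 -11 0; 229 -24 -5 -11 0; 229 -24 -5 -11 0; 229 -24 17 -11 0; 229 -24 40 -11 0; 229 -24 62 -11 0; 229 -24 85 -11 0; 229 -24 100 -11 0; 229 -24 115 -11 0; 229 -24 120 -11 0; 229 -24 122 -11 0; 229 -24 122 -11 0"
}}

```text
time: 30.8
ee_pos: [0.4523, -0.1025, 0.0243]
tcp_rot: [180.0, 0.0, 109.2]
wrist_force: [-0.8, 0.3, 0.1]
opening: 0.0854
grasp_force: 0.0
```

{"name": "send_rows", "arguments": {
  "targets": "0 0 0 0 255; 0 0 0 0 255; 0 0 0 0 255; 0 0 0 0 255; 0 0 0 0 255; 0 0 0 0 255; 0 0 -5 0 255; 0 0 -15 0 255; 0 0 -30 0 255; 0 0 -30 0 255; 0 0 -30 0 255"
}}

```text
time: 32.17
ee_pos: [0.452, -0.1025, 0.0539]
tcp_rot: [180.0, 0.0, 109.2]
wrist_force: [-0.2, 0.4, -7.1]
opening: 0.0564
grasp_force: 86.8
```

```bash
python3 plan.py 452,-102,140,109,255,4 409,-340,140,98,255,9 409,-340,50,98,255,4 409,-340,35,98,255,2
```

```text
19 [ 452.  -102.5   53.9  109.2] [-0.23  0.42 -7.05] 0.056420843157414476
0 0 -22 0 255; 0 0 -43 0 255; 0 0 -65 0 255; 0 0 -86 0 255; -23 -13 -86 1 255; -46 -26 -86 3 255; -70 -39 -86 4 255; -93 -53 -86 5 255; -117 -66 -86 6 255; -140 -79 -86 8 255; -163 -92 -86 9 255; -187 -105 -86 10 255; -210 -119 -86 11 255; -210 -119 -64 11 255; -210 -119 -41 11 255; -210 -119 -19 11 255; -210 -119 4 11 255; -210 -119 11 11 255; -210 -119 19 11 255
```

7 N, so B is full and goes in the near steel bay.

{"name": "send_rows", "arguments": {
  "targets": "0 0 -22 0 255; 0 0 -43 0 255; 0 0 -65 0 255; 0 0 -86 0 255; -23 -13 -86 1 255; -46 -26 -86 3 255; -70 -39 -86 4 255; -93 -53 -86 5 255; -117 -66 -86 6 255; -140 -79 -86 8 255; -163 -92 -86 9 255; -187 -105 -86 10 255; -210 -119 -86 11 255; -210 -119 -86 11 255; -210 -119 -64 11 255; -210 -119 -41 11 255; -210 -119 -19 11 255; -210 -119 4 11 255; -210 -119 14 11 255; -210 -119 19 11 255"
}}

```text
time: 34.67
ee_pos: [0.4086, -0.3395, 0.0346]
tcp_rot: [-180.0, -0.0, 98.2]
wrist_force: [0.3, -0.6, -6.3]
opening: 0.0562
grasp_force: 87.7
```

{"name": "send_rows", "arguments": {
  "targets": "0 0 2 0 255; 0 0 3 0 255; 0 0 4 0 255; 0 0 5 0 255; 0 0 5 0 255"
}}

```text
time: 35.3
ee_pos: [0.4086, -0.3399, 0.0299]
tcp_rot: [180.0, 0.0, 98.2]
wrist_force: [0.0, 0.1, -7.2]
opening: 0.0568
grasp_force: 87.7
```

{"name": "send_rows", "arguments": {
  "targets": "0 0 1 0 255; 0 0 2 0 255; 0 0 3 0 255; 0 0 3 0 255"
}}

```text
time: 35.8
ee_pos: [0.4087, -0.34, 0.0288]
tcp_rot: [180.0, 0.1, 98.2]
wrist_force: [-3.6, 4.8, 10.2]
opening: 0.0564
grasp_force: 89.9
```

{"name": "send_rows", "arguments": {
  "targets": "0 0 -1 0 255; 0 0 -1 0 150; 0 0 -1 0 100; 0 0 -1 0 50; 0 0 -1 0 0; 0 0 -1 0 0; 0 0 -40 0 0; 0 0 -90 0 0; 0 0 -130 0 0; 60 0 -150 0 0; 120 0 -160 0 0; 180 0 -160 0 0; 240 0 -160 0 0; 300 0 -160 0 0; 300 0 -160 0 0; 300 0 -160 0 0"
}}

```text
time: 37.8
ee_pos: [0.3661, -0.043, 0.187]
tcp_rot: [180.0, 0.0, 98.2]
wrist_force: [0.2, -0.6, -0.2]
opening: 0.0854
grasp_force: 0.0
```

Run:
```python
from fit import *
from workcell import camera,bot
t=camera('top');s=camera('side');cv2.imwrite('pics/topf.png',t);cv2.imwrite('pics/sidef.png',s)
o=bot.get_obs();print(o['time'],o['ee_pos'])
t0=cv2.imread('pics/top0.png').astype(int);d=np.abs(t-t0).max(2)
# bright lid faces vs expected projection of tins in bays; tops at z=.084
h=cv2.cvtColor(t,cv2.COLOR_BGR2HSV)
for x,y in((515,355),(415,345),(508,-326),(409,-340)):
    p=proj('top',[[x/1000,y/1000,.084]])[0];u=proj('side',[[x/1000,y/1000,.084]])[0].astype(int)
    q=p.astype(int);print(x,y,p.round(1),'top',t[q[1],q[0]],'side',s[u[1],u[0]])
s0=cv2.imread('pics/side0.png')
for n,(a,b,c,e) in dict(bur=(320,143,356,166),bangle=(236,188,264,212),bottle=(400,232,430,282),caliper=(380,312,424,382),jade=(276,118,304,138),brush=(230,126,272,141),handpiece=(280,202,330,232)).items():
    f=lambda v:cv2.cvtColor(v[b:e,a:c],6).astype(np.float32)
    print(n,np.round(cv2.phaseCorrelate(f(s0),f(s),cv2.createHanningWindow((c-a,e-b),cv2.CV_32F)),2) if 0 else [np.round(v,2) for v in cv2.phaseCorrelate(f(s0),f(s),cv2.createHanningWindow((c-a,e-b),cv2.CV_32F))])
# tin lid tops in steel bays, side view: fit of predicted outlines vs lid darkness
for x,y,yw in((515,355,96),(415,345,96),(508,-326,98),(409,-340,98)):
    best=[]
    g=cv2.cvtColor(s,6).astype(float)
    for dx in range(-20,21,4):
        for dy in range(-20,21,4):
            for z in (.084,):
                pin=[x/1000+dx/1000,y/1000+dy/1000,np.radians(yw)]
                m1=np.zeros(g.shape,np.uint8);m2=m1.copy()
                cv2.fillConvexPoly(m1,np.round(sil('side',pin,.084,.042,1e-4,z)).astype(int),1);cv2.fillConvexPoly(m2,np.round(sil('side',pin,.1,.058,1e-4,z)).astype(int),1)
                best.append((g[m1>0].mean()-g[(m2>0)&(m1==0)].mean(),dx,dy))
    print('lid',x,y,max(best))
```

```text
37.9 [ 0.36608883 -0.04391406  0.18681984]
515 355 [208.8 203.7] top [135 142 156] side [59 70 74]
415 345 [211.8 234.8] top [135 141 153] side [ 84 100 107]
508 -326 [419.8 202.6] top [129 135 148] side [116 121 128]
409 -340 [425.2 233.2] top [131 137 150] side [114 117 123]
bur [array([0.06, 0.05]), np.float64(1.0)]
bangle [array([0.13, 0.07]), np.float64(0.64)]
bottle [array([ 0.01, -0.03]), np.float64(0.99)]
caliper [array([0.54, 0.03]), np.float64(0.98)]
jade [array([ 0.68, -0.35]), np.float64(0.62)]
brush [array([0.85, 0.32]), np.float64(0.71)]
handpiece [array([0.07, 0.23]), np.float64(0.83)]
lid 515 355 (np.float64(24.438492063492063), 0, -8)
lid 415 345 (np.float64(19.92273482772562), 8, -4)
lid 508 -326 (np.float64(63.918301913817615), -4, 0)
lid 409 -340 (np.float64(57.1122700134032), -4, 0)
```

All four lids are within about 8 mm of their bay centres at the right height, and the bystanders haven't moved. I'm handing in.

```bash
python3 -c "
from workcell import ticket
print(ticket.job_done())"
```

```text
the job is handed in; nothing more can be done
None
```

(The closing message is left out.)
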